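# Wedge the rocking gauge stand

## Task

The dial-gauge stand rocks because one foot is short. Without gripping or lifting anything, push the yellow wedge along the bench, thin end first, under the short foot until the stand is level and can rock no more; then press firmly down on the red pad above that foot to check that it stays level, let go, and leave the wedge in place and the other things on the bench undisturbed.

Things in the scene. Friction and masses are not known exactly. Their poses are not given: they have to be found in the camera images.
- wedge: loose yellow levelling wedge lying flat, 120 mm long, 50 mm wide, 0.12 kg. Origin at the centre of its underside; its x axis runs lengthwise towards the thin end; height falls evenly from 23 mm at the blunt end (x = -60 mm) to 3 mm at the thin end (x = +60 mm)
- short_foot: steel ball foot, radius 16 mm, under the arm that sticks out of the gauge stand's base. Origin: the ball's lowest point, about 6 mm above the bench rocked down, 15 mm when level. Its y axis points to the middle of the base, which begins 55 mm away; a wedge goes under the ball from the outer (-y) side, square or slanting. The arm is 36 mm wide and ends 10 mm beyond the ball's centre
- press_pad: red round pad, 32 mm across and 6 mm thick, on top of the arm just above the short foot; origin at the centre of its underside, its top is 6 mm above that (54 mm above the bench when level)
- rocker (a joint): rocking of the grey dial-gauge stand (5 kg; its middle feet stay put), rad: 0.07 = rocked down towards the short foot, as at the start; 0 = level, all its other feet on the bench, a firm stop. Some 5 to 8 N rest on the short foot; pushing the wedge in takes 6 to 14 N, then jams sharply once level. The wedge stays by friction when let go. Its column and dial rise to 200 mm, 100 mm or more from the short foot
- bearing: loose steel ball-bearing ring lying flat, 42 mm across, 14 mm high; origin at the centre of its underside; a bystander
- socket: loose steel wrench socket standing upright, 26 mm across, 38 mm high; origin at the centre of its underside; a bystander
- spray_can: loose blue spray can, 62 mm across, 170 mm high; origin at the centre of its underside; a bystander
- bolt_jar: loose amber jar with a red cap, 68 mm across, 85 mm high; origin at the centre of its underside; a bystander
- mug: loose blue mug, 80 mm across, 90 mm high; origin at the centre of its underside; a bystander
- screwdriver: loose screwdriver lying on the bench; origin on its underside, its x axis runs along it; a bystander
- wrench: loose open wrench lying on the bench; origin on its underside, its x axis runs along it; a bystander
Mind the look-alikes: they are no part of the job. Of the things that look like the wedge, the largest one is meant.

How it is judged:
By the outcome, as a careful person would: the job done as asked, in the order asked, and still so for the second after the job is handed in, with the robot touching nothing.
It also fails if it takes over 72 s, if anything falls off the work surface, if the arm or the gripper's body presses on something with over 40 N, if the wrist force passes 120 N, or if a joint passes its speed limit or range.

## Robot

A 6-joint arm with a two-finger parallel gripper is mounted at the origin on the work surface. World frame = base frame: x ahead of the robot, y to its left, z up, the work surface at z = 0. Lengths are in m, angles in rad, forces in N, time in s.
With the tool pointing down it reaches from about 0.3 to 0.875 m from the base axis. Payload 6.4 kg.
Tool frame: the origin (TCP) lies between the finger pads; the fingertips stand 19 mm ahead of it and the grasp point (between the pads) is the TCP (ctrl.tips_ahead is the z of the fingertips in the tool frame, in m); z points along the fingers, y is the line along which they close (so a half turn about z gives the same grasp; the last joint's range is limited). The gripper opens to 85 mm and grips with 20 to 120 N. Pads are 22 mm wide; open, the fingers measure 114 mm over their backs; the gripper's body (76 mm by 85 mm) begins 54 mm behind the grasp point. The pads swing forward as they close: fully open they stand 13 mm farther back than shut.
Start: joints at [-1.351, 0.181, 1.607, -0, 1.354, -0.206], TCP at [0.238, -0.524, 0.25] pointing down, gripper open.
Joint ranges: [-2.99, 2.99], [-0.89, 2.07], [0.3, 2.58], [-1.14, 4.28], [0, 2.63], [-3.12, 3.12]. Speed limits (rad/s): [2.57, 2.57, 3.01, 3.14, 3.14, 3.14].

## Interface

Orientations are given as a unit quaternion [w, x, y, z].
In Python, from bench import readout, vision, ctrl gives the robot as it stands.
- The arm moves only by the tool play_rows, never from a script. Its arguments are lists of equal length, an entry for each row: "xyz": the shift along the tool's x, y, z in mm, a list of three; "rot": the turn, a rotation vector about the tool's x, y, z in rad, a list of three; "grip": the opening, from 0 (shut) to 1 (fully open). In form: {"xyz": [[x, y, z], ...], "rot": [[rx, ry, rz], ...], "grip": [grip, ...]}. A call has exactly 10 rows; each row is the pose to reach, as a shift and turn from the pose commanded when the call began, along the tool's axes at that moment; what a row does not reach only later rows make up. A row lasts 1/8 s, in which the tool goes at most 62.5 mm and 10.7 degrees, less where a joint would pass 70% of its speed; a pose out of reach is approached as far as the arm can. A call with a gripper value outside its range is refused whole. The fingers move at their own pace and stop on an object; the grip force is fixed at half the most. Time passes only in rows, so rows that repeat a pose let the fingers close, or fill a call up. It gives the time, the measured TCP pose, the force, the opening and the grip force at its end, in the units of the state.
- readout.get_obs(): the state, without advancing time (a new reading comes with each control period).
- vision.camera(name): name is "scene" or "top" or "wrist"; returns a dict with "color" (384x512x3 uint8, red, green, blue), "depth" (384x512 float32, m along the optical axis (not along the pixel's ray), 0 where there is no reading), "camera_matrix" (3x3 intrinsics, pixels), "extrinsics" (4x4, takes a point from camera to world coordinates); the wrist camera has in their place "hand_eye" (4x4, takes a point from camera to tool coordinates, whose origin is the TCP and whose axes are the flange's). Camera axes: x right, y down, z forward; pixel columns grow to the right and rows downward; lengths in m; the calibration is good to about 2 mm. A picture is of the moment at which its call begins: read the wrist's pose just before it.
- ctrl.hand_in(): hands the job in; it is judged then, once.
The state is a dict: "time_s": time; "q": joint angles; "dq": joint speeds; "joint_efforts": joint torques, N m; "eef_pos": TCP position; "eef_rot": TCP orientation; "wrist_force": force on the tool from outside, world axes, zero at the start; "torque": the same for the moment, N m; "opening": opening from 0.0 (shut) to 1.0 (fully open); "grasp_force": force on a finger pad.
Only numpy, scipy, OpenCV 4.12 (cv2) and the standard library are available. Lean on these libraries where they do the work, as an engineer would, in place of code of your own. Each camera call takes 0.05 s, during which the arm holds its last target. There are 200 camera calls.

## Working session

There is one attempt and no reset: what is moved stays moved. The work goes in short steps, Python scripts to look and compute and a tool call to move; the robot and the scene stay as the last step left them, time stands still between calls to the robot, and variables do not carry over. Pictures are saved under pics/ and viewed, at most 10 in all, crops included, and the job is handed in when it is done.

Besides the shell and the picture viewer there is one more tool, called after ">>>" as name(argument=value, ...), one argument or row to a line, values as JSON. play_rows: Moves the arm, as the interface text tells. Its arguments: {"type":"object","properties":{"xyz":{"type":"array","items":{"type":"array","items":{"type":"number"}}},"rot":{"type":"array","items":{"type":"array","items":{"type":"number"}}},"grip":{"type":"array","items":{"type":"number"}}},"required":["xyz","rot","grip"]}

```bash
mkdir -p pics; cat > h.py <<'E'
import numpy as np, cv2
from bench import readout, vision, ctrl
def save(n,im,box=None,s=1):
    if box: im=im[box[1]:box[3],box[0]:box[2]]
    cv2.imwrite('pics/'+n+'.png',cv2.resize(im,None,fx=s,fy=s,interpolation=cv2.INTER_CUBIC)[:,:,::-1])
def world(c,T,u,v,z=None):
    K=c['camera_matrix'];d=np.array([(u-K[0,2])/K[0,0],(v-K[1,2])/K[1,1],1.])
    if z is None: p=d*c['depth'][int(v),int(u)]; return T[:3,:3]@p+T[:3,3]
    r=T[:3,:3]@d; return T[:3,3]+r*(z-T[2,3])/r[2]
E
python3 - <<'E'
from h import *
import pickle
o=readout.get_obs();print(o)
c=vision.camera('top');s=vision.camera('scene')
pickle.dump((c,s),open('v0.pkl','wb'))
save('top0',c['color'],s=1.5);save('scene0',s['color'],s=1.5)
print(c['extrinsics'],c['camera_matrix'],s['extrinsics'])
E
```

```text
{'time_s': 0.0, 'q': array([-1.35131251e+00,  1.81506497e-01,  1.60803904e+00,  1.98288467e-05,
        1.35381080e+00, -2.06274036e-01]), 'dq': array([-0.00122649, -0.0012321 , -0.00253334, -0.00133698,  0.00035175,
       -0.00027897]), 'joint_efforts': array([ 1.38628133e-03, -4.44865322e+01, -3.51338160e+01, -2.29361394e-04,
        8.89305258e-03,  6.17565092e-06]), 'eef_pos': array([ 0.23739736, -0.52311834,  0.24938856]), 'eef_rot': array([-8.81887168e-04,  9.77426795e-01,  2.11272533e-01,  3.85541226e-06]), 'wrist_force': array([0.65502724, 1.32551511, 0.16139931]), 'torque': array([ 0.01262979,  0.02829783, -0.02385858]), 'grasp_force': 0.0, 'opening': 0.9983151856698559}
[[ 0.02076772 -0.99861394  0.04836213  0.52235144]
 [-0.99944852 -0.01948281  0.02688995 -0.00218768]
 [-0.02591045 -0.0488939  -0.99846784  1.24418491]
 [ 0.          0.          0.          1.        ]] [[355.84540418   0.         252.0295772 ]
 [  0.         355.84540418 188.17805216]
 [  0.           0.           1.        ]] [[ 0.36068556  0.6384663  -0.67990199  1.23944418]
 [ 0.93251138 -0.26102367  0.249578   -0.21940086]
 [-0.01812337 -0.72403552 -0.68952455  0.71208062]
 [ 0.          0.          0.          1.        ]]
```

View pics/top0.png

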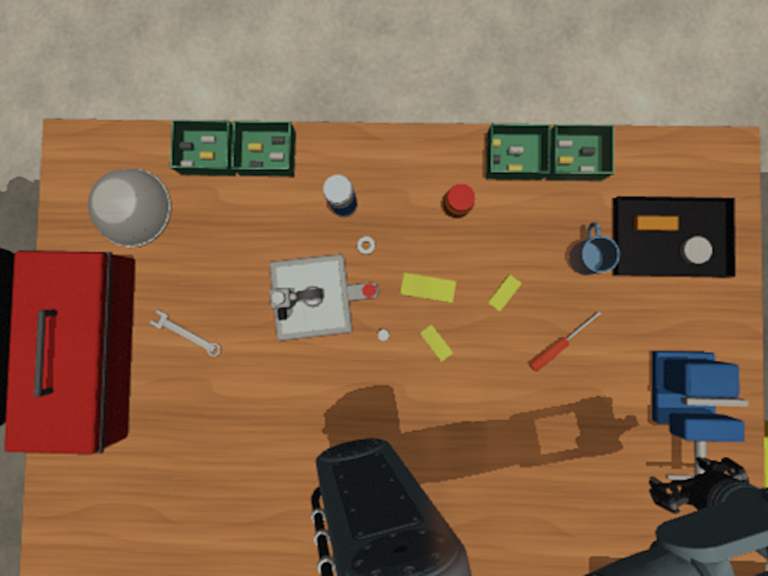

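View pics/scene0.png

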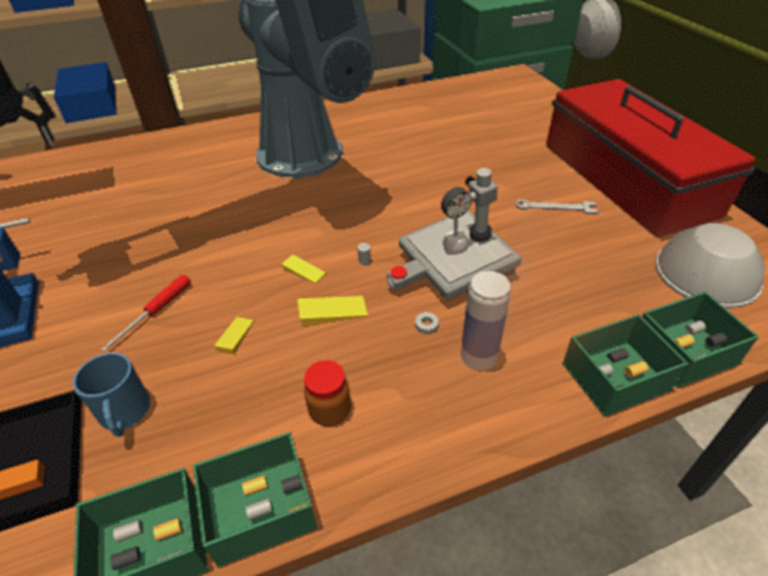

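Candidates for the wedge in the top view (shown pixels): large yellow at (428,288), small yellow at (505,293) and at (436,343). The largest is the one at (428,288). The pad and short foot are at (370,291), with the bearing at (366,245) and the socket at (383,335).

```bash
python3 - <<'E'
from h import *
import pickle
c,s=pickle.load(open('v0.pkl','rb'))
for n,cam in (('top',c),('scene',s)):
    T=cam['extrinsics'];hsv=cv2.cvtColor(cam['color'],cv2.COLOR_RGB2HSV)
    for nm,lo,hi in (('yel',(24,120,90),(36,255,255)),('red',(0,180,110),(6,255,255)),('red2',(174,180,110),(180,255,255))):
        m=cv2.inRange(hsv,lo,hi)
        for k in cv2.findContours(m,0,1)[0]:
            a=cv2.contourArea(k)
            if a<25:continue
            (u,v),_,_=cv2.minAreaRect(k); 
            z=0.012 if nm=='yel' else 0.045
            p=world(cam,T,u,v,z)
            if not(0.3<p[0]<0.8 and -.4<p[1]<.4): continue
            print(n,nm,a,(round(u),round(v)),p.round(4),'depthpt',world(cam,T,u,v).round(4))
            if nm=='yel':
                mm=np.zeros_like(m);cv2.drawContours(mm,[k],-1,255,-1)
                if n=='top':
                    P=np.array([world(cam,T,x,y,.012)[:2] for x,y in k[:,0]],np.float32)
                    print('  rect',cv2.minAreaRect(P))
                vs,us=np.where(cv2.erode(mm,np.ones((3,3)))>0)
                P=np.array([world(cam,T,x,y) for x,y in zip(us,vs)]);A=np.c_[P[:,:2]-P[:,:2].mean(0),np.ones(len(P))]
                print('  slope',np.linalg.lstsq(A,P[:,2],rcond=None)[0].round(4))
T=c['extrinsics']
for nm,u,v,z in (('bearing',366,245,.014),('socket',383,335,.038),('can',338,188,.17),('jar',460,199,.085),('basecorner1',346,255,.04),('basecorner2',352,332,.04),('base3',278,338,.04),('base4',270,263,.04)):
    print(nm,world(c,T,u/1.5,v/1.5,z).round(3))
save('crop',np.vstack([cv2.resize(c['color'][150:250,210:370],(640,400),interpolation=2)]))
save('crop',np.vstack([cv2.resize(c['color'][150:235,220:350],(520,340),interpolation=2),cv2.resize(s['color'][160:225,180:310],(520,260),interpolation=2)]))
E
```

```text
top yel 213.0 (290, 228) [ 0.4466 -0.1041  0.012 ] depthpt [ 0.4464 -0.1042  0.0098]
  rect ((0.44661402702331543, -0.10403618216514587), (0.08130019903182983, 0.03442225977778435), 37.9956169128418)
  slope [-1.7407  6.4042  0.0244]
top yel 219.5 (336, 195) [ 0.5647 -0.2586  0.012 ] depthpt [ 0.5647 -0.259   0.0097]
  rect ((0.5646995902061462, -0.2585565447807312), (0.03540537506341934, 0.08233900368213654), 53.34081268310547)
  slope [2.4448 4.2943 0.0162]
top yel 476.5 (285, 191) [ 0.5734 -0.0831  0.012 ] depthpt [ 0.5734 -0.0832  0.0109]
  rect ((0.5733750462532043, -0.08300068229436874), (0.12252847105264664, 0.05127932131290436), 81.59667205810547)
  slope [-2.0487  0.5043  0.0188]
top red 145.5 (366, 236) [ 0.4294 -0.352   0.045 ] depthpt [ 0.4274 -0.3596  0.0191]
top red 35.5 (246, 193) [0.5637 0.0518 0.045 ] depthpt [0.5636 0.0516 0.0487]
top red 227.5 (306, 132) [ 0.7763 -0.1505  0.045 ] depthpt [ 0.768  -0.1457  0.0839]
scene yel 239.5 (156, 222) [ 0.57   -0.2609  0.012 ] depthpt [ 0.5663 -0.2612  0.0081]
  slope [ 0.148  -0.0755  0.0101]
scene yel 543.5 (221, 205) [ 0.5739 -0.0834  0.012 ] depthpt [ 0.5738 -0.0834  0.0119]
  slope [ 0.9054 -0.325   0.0169]
scene yel 217.0 (202, 179) [ 0.4512 -0.1048  0.012 ] depthpt [ 0.4464 -0.1041  0.0077]
  slope [ 0.7321 -0.9303  0.0137]
scene red 484.0 (216, 251) [ 0.7428 -0.145   0.045 ] depthpt [ 0.7715 -0.1493  0.0835]
scene red 224.0 (111, 196) [ 0.4602 -0.3573  0.045 ] depthpt [ 0.4381 -0.3612  0.026 ]
scene red 53.0 (266, 180) [0.5625 0.0512 0.045 ] depthpt [0.5613 0.0517 0.0438]
bearing [0.668 0.061 0.014]
socket [0.462 0.017 0.038]
can [0.765 0.112 0.17 ]
jar [ 0.764 -0.146  0.085]
basecorner1 [0.641 0.104 0.04 ]
basecorner2 [0.467 0.087 0.04 ]
base3 [0.45  0.254 0.04 ]
base4 [0.62  0.277 0.04 ]
```

View pics/crop.png

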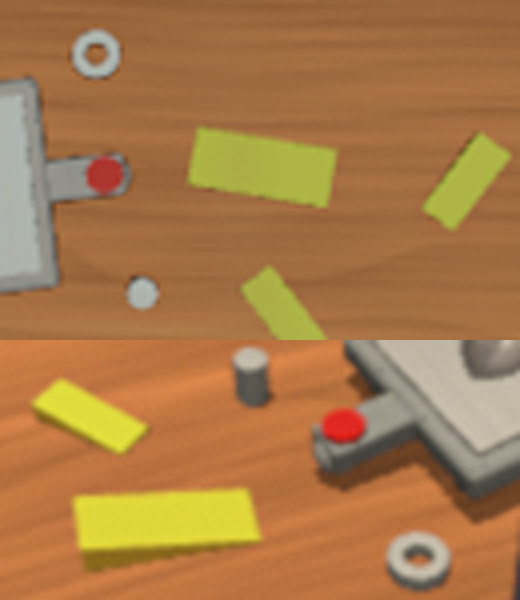

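The crop shows the thick side face on the wedge's left (-y) end, tapering towards the stand. So the thin end already points at the foot, about 13° off. I'll move behind the blunt end with the fingers nearly shut, to make a face about 45 mm wide.

>>> play_rows(
  xyz=[
    [35,-12,0],
    [90,-32,5],
    [145,-52,10],
    [200,-72,20],
    [255,-92,25],
    [310,-112,30],
    [365,-132,40],
    [410,-148,45],
    [440,-158,50],
    [451,-162,50],
  ],
  rot=[
    [0,0,-0.1],
    [0,0,-0.25],
    [0,0,-0.4],
    [0,0,-0.55],
    [0,0,-0.7],
    [0,0,-0.85],
    [0,0,-1.0],
    [0,0,-1.12],
    [0,0,-1.2],
    [0,0,-1.224],
  ],
  grip=[0.19,0.19,0.19,0.19,0.19,0.19,0.19,0.19,0.19,0.19],
)

```text
time_s: 1.35
eef_pos: [0.5818, -0.1881, 0.1992]
eef_rot: [-0.001, 0.678, 0.735, -0.0]
wrist_force: [-0.9, -1.4, -1.2]
opening: 0.19
grasp_force: 0.0
```

```bash
cat >> h.py <<'E'
from scipy.spatial.transform import Rotation as R
def wrist():
    o=readout.get_obs();c=vision.camera('wrist')
    T=np.eye(4);q=o['eef_rot'];T[:3,:3]=R.from_quat([q[1],q[2],q[3],q[0]]).as_matrix();T[:3,3]=o['eef_pos']
    return o,c,T@c['hand_eye']
E
python3 - <<'E'
from h import *
o,c,T=wrist();print(o['eef_pos'],o['q'],o['opening'],ctrl.tips_ahead,c['hand_eye'].round(3))
save('w1',c['color'])
P=c['depth'];
hsv=cv2.cvtColor(c['color'],cv2.COLOR_RGB2HSV)
for nm,lo,hi in (('yel',(24,120,90),(36,255,255)),('red',(0,180,110),(6,255,255))):
    m=cv2.inRange(hsv,lo,hi)
    for k in cv2.findContours(m,0,1)[0]:
        if cv2.contourArea(k)<200: continue
        p=np.array([world(c,T,x,y,.012 if nm=='yel' else .048)[:2] for x,y in k[:,0]],np.float32)
        print(nm,cv2.minAreaRect(p), cv2.boundingRect(k))
E
```

```text
[ 0.5817577  -0.18808297  0.19920473] [-5.06603826e-01  3.09062505e-01  1.55746416e+00  5.45135916e-05
  1.27701826e+00 -5.88588165e-01] 0.1901626731585201 0.019 [[-0.    -0.956 -0.294  0.076]
 [ 1.    -0.     0.     0.   ]
 [-0.    -0.294  0.956 -0.123]
 [ 0.     0.     0.     1.   ]]
yel ((0.5661095380783081, -0.2577410936355591), (0.03609060123562813, 0.08443159610033035), 52.52455520629883) (200, 198, 72, 67)
yel ((0.4273271858692169, -0.11991040408611298), (0.031631726771593094, 0.035696111619472504), 38.28322219848633) (79, 75, 48, 41)
yel ((0.5696677565574646, -0.10679858922958374), (0.07383818924427032, 0.0501408725976944), 80.11843872070312) (217, 44, 56, 88)
yel ((0.580345869064331, -0.0447501614689827), (0.039010390639305115, 0.04958228021860123), 81.30977630615234) (241, 0, 57, 51)
red ((0.4293418526649475, -0.31508055329322815), (0.026449836790561676, 0.04343981668353081), 39.65549850463867) (80, 267, 43, 41)
red ((0.7893602252006531, -0.15381935238838196), (0.04968881607055664, 0.06983067095279694), 18.600963592529297) (456, 125, 56, 74)
```

View pics/w1.png

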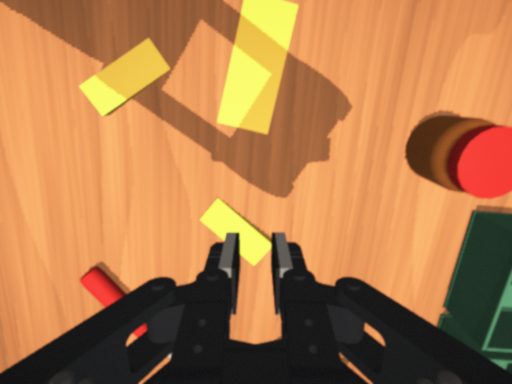

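The wrist view shows the blunt end at (243,128) and a small look-alike behind at (237,232), with its near tip at (215,200). I'll descend with clearance between them.

>>> play_rows(
  xyz=[
    [12,0,10],
    [13,0,40],
    [13,0,75],
    [13,0,110],
    [13,0,140],
    [13,0,160],
    [13,0,170],
    [13,0,173],
    [13,0,173],
    [13,0,173],
  ],
  rot=[
    [0,0,0],
    [0,0,0],
    [0,0,0],
    [0,0,0],
    [0,0,0],
    [0,0,0],
    [0,0,0],
    [0,0,0],
    [0,0,0],
    [0,0,0],
  ],
  grip=[0.19,0.19,0.19,0.19,0.19,0.19,0.19,0.19,0.19,0.19],
)

```text
time_s: 2.65
eef_pos: [0.581, -0.1772, 0.0284]
eef_rot: [0.001, 0.679, 0.734, 0.0]
wrist_force: [0.6, -1.2, -0.0]
opening: 0.189
grasp_force: 0.0
```

>>> play_rows(
  xyz=[
    [5,0,0],
    [10,0,0],
    [15,0,0],
    [20,0,0],
    [25,0,0],
    [30,0,0],
    [35,0,0],
    [40,0,0],
    [40,0,0],
    [40,0,0],
  ],
  rot=[
    [0,0,0],
    [0,0,0],
    [0,0,0],
    [0,0,0],
    [0,0,0],
    [0,0,0],
    [0,0,0],
    [0,0,0],
    [0,0,0],
    [0,0,0],
  ],
  grip=[0.19,0.19,0.19,0.19,0.19,0.19,0.19,0.19,0.19,0.19],
)

```text
time_s: 3.9
eef_pos: [0.5771, -0.1369, 0.0272]
eef_rot: [-0.0, 0.679, 0.734, -0.0]
wrist_force: [0.0, 1.0, -0.8]
opening: 0.193
grasp_force: 0.0
```

```bash
cat > m.py <<'E'
from h import *
import sys
o=readout.get_obs();print('tcp',o['eef_pos'].round(4),'F',o['wrist_force'].round(1))
for n in ('top','scene'):
    c=vision.camera(n);T=c['extrinsics'];hsv=cv2.cvtColor(c['color'],cv2.COLOR_RGB2HSV)
    for nm,lo,hi,z in (('yel',(24,120,60),(36,255,255),.012),('red',(0,180,90),(6,255,255),.05)):
        m=cv2.inRange(hsv,lo,hi)
        for k in cv2.findContours(m,0,1)[0]:
            if cv2.contourArea(k)<25:continue
            P=np.array([world(c,T,x,y,z)[:2] for x,y in k[:,0]],np.float32)
            r=cv2.minAreaRect(P);x,y=r[0]
            if .5<x<.65 and -.2<y<.15:
                print(n,nm,np.round(r[0],4),np.round(r[1],4),round(r[2],1),cv2.contourArea(k))
                print(' box',np.round(cv2.boxPoints(r),3).tolist())
    if len(sys.argv)>1:
        b=(210,150,340,240) if n=='top' else (180,130,330,240)
        save(sys.argv[1]+n,c['color'],b,4)
E
python3 m.py a
```

```text
tcp [ 0.5771 -0.1369  0.0272] F [ 0.   1.  -0.8]
top yel [ 0.5548 -0.0582] [0.0338 0.0285] 72.6 55.5
 box [[0.5360000133514404, -0.07000000029802322], [0.5630000233650208, -0.07900000363588333], [0.5730000138282776, -0.04600000008940697], [0.5460000038146973, -0.03799999877810478]]
top yel [ 0.5718 -0.0168] [0.0314 0.0495] 84.0 78.0
 box [[0.5460000038146973, -0.029999999329447746], [0.5950000286102295, -0.03500000014901161], [0.5979999899864197, -0.004000000189989805], [0.5490000247955322, 0.0010000000474974513]]
top red [0.5636 0.0516] [0.0202 0.0236] 1.2 35.5
 box [[0.5529999732971191, 0.06300000101327896], [0.5540000200271606, 0.03999999910593033], [0.5740000009536743, 0.03999999910593033], [0.5730000138282776, 0.06400000303983688]]
scene yel [ 0.5482 -0.0788] [0.0697 0.0235] 67.8 92.0
 box [[0.5239999890327454, -0.10700000077486038], [0.5460000038146973, -0.11500000208616257], [0.5720000267028809, -0.050999999046325684], [0.550000011920929, -0.041999999433755875]]
scene yel [ 0.5816 -0.0163] [0.0247 0.0466] 70.9 79.5
 box [[0.5559999942779541, -0.019999999552965164], [0.6000000238418579, -0.035999998450279236], [0.6079999804496765, -0.012000000104308128], [0.5640000104904175, 0.003000000026077032]]
scene red [0.5675 0.0492] [0.025  0.0287] 67.7 53.0
 box [[0.5490000247955322, 0.0430000014603138], [0.5759999752044678, 0.03200000151991844], [0.5849999785423279, 0.054999999701976776], [0.5590000152587891, 0.06599999964237213]]
```

View pics/ascene.png

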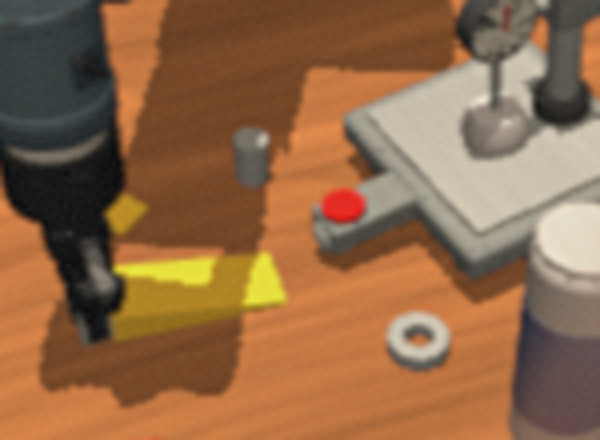

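```bash
cat > m.py <<'E'
from h import *
import sys
o=readout.get_obs();print('tcp',o['eef_pos'].round(4),'F',o['wrist_force'].round(1))
for n in ('top','scene'):
    c=vision.camera(n);T=c['extrinsics'];hsv=cv2.cvtColor(c['color'],cv2.COLOR_RGB2HSV)
    m=cv2.inRange(hsv,(19,120,40),(38,255,255))
    vs,us=np.where(m>0)
    P=np.array([world(c,T,x,y,.008)[:2] for x,y in zip(us,vs)],np.float32)
    k=(P[:,0]>.515)&(P[:,0]<.64)&(P[:,1]>-.16)&(P[:,1]<.15);P=P[k]
    r=cv2.minAreaRect(P);print(n,'wedge n',len(P),np.round(r[0],4),np.round(r[1],4),round(r[2],1));print(np.round(cv2.boxPoints(r),3).tolist())
    # side edges: x min/max per y bin
    ys=np.arange(-.15,.1,.01);E=[(y+.005,q[:,0].min(),q[:,0].max()) for y in ys for q in [P[(P[:,1]>=y)&(P[:,1]<y+.01)]] if len(q)>4]
    E=np.array(E);print('mid-line',np.c_[E[:,0],E[:,1:].mean(1),E[:,2]-E[:,1]].round(3).tolist())
    m=cv2.inRange(hsv,(0,180,90),(6,255,255))
    for k in cv2.findContours(m,0,1)[0]:
        if cv2.contourArea(k)<25:continue
        (u,v),_=cv2.minEnclosingCircle(k);p=world(c,T,u,v,.048)
        if .5<p[0]<.62 and 0<p[1]<.1: print('pad',p.round(4),world(c,T,u,v).round(4))
    if len(sys.argv)>1:
        b=(210,150,340,240) if n=='top' else (180,130,330,240)
        save(sys.argv[1]+n,c['color'],b,4)
E
python3 m.py b
```

```text
tcp [ 0.5771 -0.1371  0.0272] F [-0.1 -0.3  0.2]
top wedge n 385 [ 0.568  -0.0625] [0.1249 0.053 ] 84.0
[[0.5350000262260437, -0.12200000137090683], [0.5879999995231628, -0.12700000405311584], [0.6010000109672546, -0.003000000026077032], [0.5479999780654907, 0.0020000000949949026]]
mid-line [[-0.125, 0.548, 0.021], [-0.115, 0.549, 0.024], [-0.085, 0.576, 0.024], [-0.075, 0.568, 0.049], [-0.065, 0.567, 0.049], [-0.055, 0.567, 0.049], [-0.045, 0.569, 0.052], [-0.035, 0.572, 0.052], [-0.025, 0.572, 0.052], [-0.015, 0.573, 0.049], [-0.005, 0.573, 0.049]]
pad [0.5636 0.0517 0.048 ] [0.5638 0.0519 0.0438]
scene wedge n 667 [ 0.5642 -0.0622] [0.1207 0.0701] 83.4
[[0.5220000147819519, -0.11800000071525574], [0.5920000076293945, -0.12600000202655792], [0.6060000061988831, -0.006000000052154064], [0.5360000133514404, 0.0020000000949949026]]
mid-line [[-0.125, 0.58, 0.024], [-0.115, 0.562, 0.062], [-0.105, 0.559, 0.071], [-0.095, 0.562, 0.068], [-0.085, 0.562, 0.068], [-0.075, 0.564, 0.065], [-0.065, 0.567, 0.062], [-0.055, 0.568, 0.061], [-0.045, 0.57, 0.061], [-0.035, 0.573, 0.055], [-0.025, 0.574, 0.054], [-0.015, 0.577, 0.052], [-0.005, 0.576, 0.052]]
pad [0.5673 0.0488 0.048 ] [0.5645 0.05   0.0452]
```

The wedge still heads about +6°, while the foot needs roughly 0 to -5°. I'll push with some +x drag at the blunt corner to turn it further.

>>> play_rows(
  xyz=[
    [3,1,0],
    [6,3,0],
    [9,5,0],
    [12,6,0],
    [15,8,0],
    [18,9,0],
    [21,11,0],
    [24,12,0],
    [24,12,0],
    [24,12,0],
  ],
  rot=[
    [0,0,0],
    [0,0,0],
    [0,0,0],
    [0,0,0],
    [0,0,0],
    [0,0,0],
    [0,0,0],
    [0,0,0],
    [0,0,0],
    [0,0,0],
  ],
  grip=[0.19,0.19,0.19,0.19,0.19,0.19,0.19,0.19,0.19,0.19],
)

```text
time_s: 5.35
eef_pos: [0.5871, -0.112, 0.0272]
eef_rot: [-0.0, 0.679, 0.734, 0.0]
wrist_force: [-0.8, 0.5, 0.4]
opening: 0.194
grasp_force: 0.0
```

```bash
python3 m.py c
```

```text
tcp [ 0.5871 -0.112   0.0272] F [-0.8  0.5  0.4]
top wedge n 360 [ 0.5641 -0.0417] [0.0532 0.1241] 4.9
[[0.5320000052452087, 0.017999999225139618], [0.5429999828338623, -0.10599999874830246], [0.5960000157356262, -0.10100000351667404], [0.5849999785423279, 0.02199999988079071]]
mid-line [[-0.105, 0.554, 0.014], [-0.095, 0.559, 0.024], [-0.085, 0.559, 0.031], [-0.075, 0.554, 0.021], [-0.055, 0.586, 0.01], [-0.045, 0.574, 0.035], [-0.035, 0.563, 0.049], [-0.025, 0.563, 0.049], [-0.015, 0.561, 0.052], [-0.005, 0.561, 0.052], [0.005, 0.561, 0.052], [0.015, 0.559, 0.049], [0.025, 0.573, 0.021]]
pad [0.5636 0.0517 0.048 ] [0.5638 0.0519 0.043 ]
scene wedge n 598 [ 0.5617 -0.0438] [0.0679 0.1199] 6.7
[[0.5210000276565552, 0.012000000104308128], [0.5350000262260437, -0.10700000077486038], [0.6019999980926514, -0.0989999994635582], [0.5879999995231628, 0.019999999552965164]]
mid-line [[-0.095, 0.589, 0.027], [-0.085, 0.567, 0.066], [-0.075, 0.565, 0.067], [-0.065, 0.565, 0.066], [-0.055, 0.565, 0.063], [-0.045, 0.564, 0.063], [-0.035, 0.564, 0.061], [-0.025, 0.563, 0.061], [-0.015, 0.563, 0.058], [-0.005, 0.562, 0.057], [0.005, 0.564, 0.051], [0.015, 0.565, 0.048]]
pad [0.5673 0.0488 0.048 ] [0.5635 0.0503 0.0442]
```

Now flush at -4.9°, with the axis passing about 7 mm beside the ball. I'll recentre the fingers on the blunt face and push straight along world +y.

>>> play_rows(
  xyz=[
    [-5,0,0],
    [-5,-9,0],
    [-5,-17,0],
    [-5,-17,0],
    [0,-17,0],
    [6,-17,0],
    [12,-16,0],
    [18,-15,0],
    [24,-15,0],
    [30,-14,0],
  ],
  rot=[
    [0,0,0],
    [0,0,0],
    [0,0,0],
    [0,0,0],
    [0,0,0],
    [0,0,0],
    [0,0,0],
    [0,0,0],
    [0,0,0],
    [0,0,0],
  ],
  grip=[0.19,0.19,0.19,0.19,0.19,0.19,0.19,0.19,0.19,0.19],
)

```text
time_s: 6.7
eef_pos: [0.5709, -0.0829, 0.0273]
eef_rot: [-0.0, 0.679, 0.735, -0.0]
wrist_force: [-0.8, -1.4, 1.2]
opening: 0.187
grasp_force: 0.6
```

```bash
python3 m.py d
```

```text
tcp [ 0.5709 -0.0829  0.0273] F [-0.8 -1.4  1.2]
top wedge n 241 [ 0.5645 -0.0021] [0.0522 0.1006] 1.2
[[0.5370000004768372, 0.04800000041723251], [0.5389999747276306, -0.05299999937415123], [0.5920000076293945, -0.052000001072883606], [0.5889999866485596, 0.04899999871850014]]
mid-line [[-0.045, 0.55, 0.007], [-0.015, 0.57, 0.042], [-0.005, 0.566, 0.049], [0.005, 0.566, 0.049], [0.015, 0.566, 0.049], [0.025, 0.566, 0.049], [0.035, 0.564, 0.052], [0.045, 0.563, 0.052]]
pad [0.5636 0.0517 0.048 ] [0.5637 0.0517 0.0465]
scene wedge n 582 [ 0.566  -0.0128] [0.0658 0.1194] 4.2
[[0.5289999842643738, 0.04399999976158142], [0.5379999876022339, -0.07500000298023224], [0.6029999852180481, -0.07000000029802322], [0.593999981880188, 0.04899999871850014]]
mid-line [[-0.065, 0.581, 0.043], [-0.055, 0.577, 0.051], [-0.045, 0.569, 0.063], [-0.035, 0.567, 0.065], [-0.025, 0.567, 0.065], [-0.015, 0.567, 0.063], [-0.005, 0.568, 0.06], [0.005, 0.567, 0.06], [0.015, 0.568, 0.053], [0.025, 0.568, 0.054], [0.035, 0.57, 0.05], [0.045, 0.583, 0.024]]
pad [0.5673 0.0488 0.048 ] [0.5643 0.05   0.045 ]
```

The tip is now at (0.563, 0.049), lined up with the ball. I'll push on along the tool x axis.

>>> play_rows(
  xyz=[
    [6,0,0],
    [12,0,0],
    [18,0,0],
    [24,0,0],
    [29,0,0],
    [34,0,0],
    [39,0,0],
    [44,0,0],
    [49,0,0],
    [49,0,0],
  ],
  rot=[
    [0,0,0],
    [0,0,0],
    [0,0,0],
    [0,0,0],
    [0,0,0],
    [0,0,0],
    [0,0,0],
    [0,0,0],
    [0,0,0],
    [0,0,0],
  ],
  grip=[0.19,0.19,0.19,0.19,0.19,0.19,0.19,0.19,0.19,0.19],
)

```text
time_s: 8.05
eef_pos: [0.5671, -0.0347, 0.0273]
eef_rot: [0.0, 0.679, 0.735, -0.0]
wrist_force: [0.5, -3.0, 0.0]
opening: 0.193
grasp_force: 1.8
```

```bash
python3 m.py e
```

```text
tcp [ 0.5671 -0.0347  0.0273] F [ 0.5 -3.   0. ]
top wedge n 67 [0.5632 0.0587] [0.0522 0.0765] 1.3
[[0.5360000133514404, 0.09600000083446503], [0.5379999876022339, 0.019999999552965164], [0.5899999737739563, 0.020999999716877937], [0.5879999995231628, 0.09799999743700027]]
mid-line [[0.055, 0.565, 0.049], [0.065, 0.563, 0.052], [0.075, 0.561, 0.049], [0.085, 0.561, 0.049], [0.095, 0.561, 0.049]]
pad [0.5632 0.0546 0.048 ] [0.5632 0.0545 0.049 ]
scene wedge n 456 [0.5626 0.0343] [0.0654 0.1192] 4.2
[[0.5260000228881836, 0.09099999815225601], [0.5339999794960022, -0.027000000700354576], [0.6000000238418579, -0.023000000044703484], [0.5910000205039978, 0.09600000083446503]]
mid-line [[-0.025, 0.58, 0.033], [-0.015, 0.578, 0.042], [-0.005, 0.574, 0.048], [0.005, 0.569, 0.056], [0.015, 0.564, 0.065], [0.025, 0.564, 0.064], [0.035, 0.563, 0.062], [0.045, 0.578, 0.031], [0.055, 0.579, 0.028], [0.065, 0.578, 0.029], [0.075, 0.575, 0.031], [0.085, 0.576, 0.032], [0.095, 0.575, 0.028]]
pad [0.5618 0.0516 0.048 ] [0.562  0.0515 0.0482]
```

View pics/escene.png

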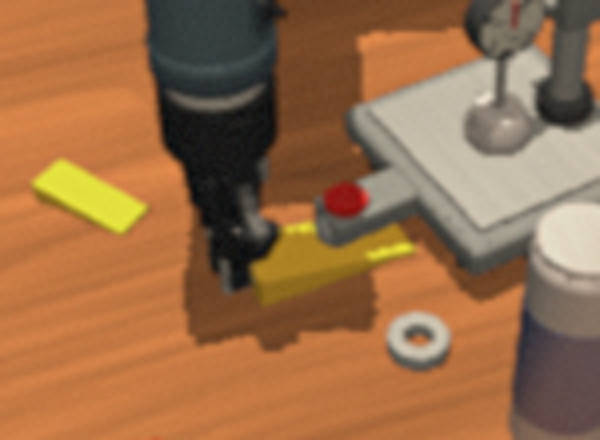

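The wedge is under the foot and the pad is rising. About 25 mm remain, so I'll creep in slowly and watch the force.

>>> play_rows(
  xyz=[
    [2,0,0],
    [4,0,0],
    [6,0,0],
    [8,0,0],
    [10,0,0],
    [12,0,0],
    [14,0,0],
    [16,0,0],
    [18,0,0],
    [19,0,0],
  ],
  rot=[
    [0,0,0],
    [0,0,0],
    [0,0,0],
    [0,0,0],
    [0,0,0],
    [0,0,0],
    [0,0,0],
    [0,0,0],
    [0,0,0],
    [0,0,0],
  ],
  grip=[0.19,0.19,0.19,0.19,0.19,0.19,0.19,0.19,0.19,0.19],
)

```text
time_s: 9.4
eef_pos: [0.5656, -0.0164, 0.0272]
eef_rot: [0.0, 0.679, 0.734, -0.0]
wrist_force: [0.3, -7.0, -2.5]
opening: 0.193
grasp_force: 3.4
```

>>> play_rows(
  xyz=[
    [0.5,0,0],
    [1,0,0],
    [1.5,0,0],
    [2,0,0],
    [2.5,0,0],
    [3,0,0],
    [3,0,0],
    [3,0,0],
    [3,0,0],
    [3,0,0],
  ],
  rot=[
    [0,0,0],
    [0,0,0],
    [0,0,0],
    [0,0,0],
    [0,0,0],
    [0,0,0],
    [0,0,0],
    [0,0,0],
    [0,0,0],
    [0,0,0],
  ],
  grip=[0.19,0.19,0.19,0.19,0.19,0.19,0.19,0.19,0.19,0.19],
)

```text
time_s: 10.65
eef_pos: [0.5654, -0.0133, 0.0273]
eef_rot: [0.0, 0.679, 0.734, -0.0]
wrist_force: [0.3, -6.2, -1.5]
opening: 0.194
grasp_force: 3.1
```

```bash
python3 m.py f
```

```text
tcp [ 0.5654 -0.0133  0.0273] F [ 0.3 -6.2 -1.5]
top wedge n 31 [0.5608 0.09  ] [0.0488 0.0279] 1.2
[[0.5360000133514404, 0.10300000011920929], [0.5370000004768372, 0.07599999755620956], [0.5849999785423279, 0.07699999958276749], [0.5849999785423279, 0.10400000214576721]]
mid-line [[0.085, 0.561, 0.049], [0.095, 0.561, 0.049]]
scene wedge n 414 [0.5608 0.0552] [0.065  0.1206] 4.5
[[0.5239999890327454, 0.11299999803304672], [0.5329999923706055, -0.007000000216066837], [0.5979999899864197, -0.0020000000949949026], [0.5889999866485596, 0.11800000071525574]]
mid-line [[-0.005, 0.586, 0.02], [0.005, 0.575, 0.044], [0.015, 0.574, 0.044], [0.025, 0.57, 0.051], [0.035, 0.562, 0.065], [0.045, 0.562, 0.063], [0.055, 0.577, 0.033], [0.065, 0.576, 0.033], [0.075, 0.576, 0.033], [0.085, 0.574, 0.033], [0.095, 0.572, 0.035]]
pad [0.5585 0.0544 0.048 ] [0.5647 0.0519 0.0541]
```

>>> play_rows(
  xyz=[
    [0.4,0,0],
    [0.8,0,0],
    [1.2,0,0],
    [1.6,0,0],
    [2,0,0],
    [2.4,0,0],
    [2.7,0,0],
    [3,0,0],
    [3,0,0],
    [3,0,0],
  ],
  rot=[
    [0,0,0],
    [0,0,0],
    [0,0,0],
    [0,0,0],
    [0,0,0],
    [0,0,0],
    [0,0,0],
    [0,0,0],
    [0,0,0],
    [0,0,0],
  ],
  grip=[0.19,0.19,0.19,0.19,0.19,0.19,0.19,0.19,0.19,0.19],
)

```text
time_s: 12.0
eef_pos: [0.5653, -0.0115, 0.0273]
eef_rot: [0.001, 0.679, 0.735, -0.001]
wrist_force: [1.2, -11.0, -2.8]
opening: 0.192
grasp_force: 5.6
```

>>> play_rows(
  xyz=[
    [0.4,0,0],
    [0.8,0,0],
    [1.2,0,0],
    [1.6,0,0],
    [2,0,0],
    [2,0,0],
    [2,0,0],
    [2,0,0],
    [2,0,0],
    [2,0,0],
  ],
  rot=[
    [0,0,0],
    [0,0,0],
    [0,0,0],
    [0,0,0],
    [0,0,0],
    [0,0,0],
    [0,0,0],
    [0,0,0],
    [0,0,0],
    [0,0,0],
  ],
  grip=[0.19,0.19,0.19,0.19,0.19,0.19,0.19,0.19,0.19,0.19],
)

```text
time_s: 13.25
eef_pos: [0.5653, -0.0108, 0.0273]
eef_rot: [0.002, 0.679, 0.735, -0.002]
wrist_force: [0.5, -15.7, -4.2]
opening: 0.193
grasp_force: 8.4
```

>>> play_rows(
  xyz=[
    [0.5,0,0],
    [1,0,0],
    [1.5,0,0],
    [2,0,0],
    [2.5,0,0],
    [3,0,0],
    [3,0,0],
    [3,0,0],
    [3,0,0],
    [3,0,0],
  ],
  rot=[
    [0,0,0],
    [0,0,0],
    [0,0,0],
    [0,0,0],
    [0,0,0],
    [0,0,0],
    [0,0,0],
    [0,0,0],
    [0,0,0],
    [0,0,0],
  ],
  grip=[0.19,0.19,0.19,0.19,0.19,0.19,0.19,0.19,0.19,0.19],
)

```text
time_s: 14.5
eef_pos: [0.5653, -0.0099, 0.0274]
eef_rot: [0.003, 0.678, 0.735, -0.002]
wrist_force: [0.3, -26.4, -6.1]
opening: 0.195
grasp_force: 12.8
```

```bash
python3 m.py g
```

```text
tcp [ 0.5653 -0.0099  0.0274] F [  0.3 -26.4  -6.1]
top wedge n 24 [0.5608 0.0935] [0.0488 0.0209] 1.3
[[0.5360000133514404, 0.10300000011920929], [0.5370000004768372, 0.0820000022649765], [0.5849999785423279, 0.08399999886751175], [0.5849999785423279, 0.10400000214576721]]
mid-line [[0.085, 0.582, 0.007], [0.095, 0.561, 0.049]]
scene wedge n 391 [0.5664 0.0575] [0.0536 0.1178] 4.5
[[0.5350000262260437, 0.11400000005960464], [0.5440000295639038, -0.003000000026077032], [0.5979999899864197, 0.0010000000474974513], [0.5879999995231628, 0.11800000071525574]]
mid-line [[0.005, 0.577, 0.04], [0.015, 0.575, 0.042], [0.025, 0.57, 0.051], [0.035, 0.568, 0.053], [0.045, 0.576, 0.035], [0.055, 0.577, 0.033], [0.065, 0.576, 0.033], [0.075, 0.575, 0.034], [0.085, 0.573, 0.032], [0.095, 0.572, 0.035]]
pad [0.5585 0.0544 0.048 ] [0.5641 0.0522 0.0535]
```

The wedge is jammed: 26 N with under 1 mm of motion. I'll back off, rise, shut the fingers, and look at the pad unobstructed.

>>> play_rows(
  xyz=[
    [-3,0,0],
    [-8,0,0],
    [-18,0,0],
    [-35,0,-5],
    [-50,0,-30],
    [-60,0,-60],
    [-70,0,-90],
    [-70,0,-110],
    [-70,0,-120],
    [-70,0,-120],
  ],
  rot=[
    [0,0,0],
    [0,0,0],
    [0,0,0],
    [0,0,0],
    [0,0,0],
    [0,0,0],
    [0,0,0],
    [0,0,0],
    [0,0,0],
    [0,0,0],
  ],
  grip=[0.19,0.19,0.19,0.19,0.19,0.1,0,0,0,0],
)

```text
time_s: 15.85
eef_pos: [0.5705, -0.0747, 0.1479]
eef_rot: [0.001, 0.679, 0.734, 0.0]
wrist_force: [-0.1, 0.4, -1.2]
opening: 0.002
grasp_force: 0.0
```

```bash
sed -i 's/p=world(c,T,u,v,.048)/p=world(c,T,u,v,.054)/' m.py; python3 m.py h; python3 - <<'E'
from h import *
o,c,T=wrist();save('w2',c['color']);hsv=cv2.cvtColor(c['color'],cv2.COLOR_RGB2HSV)
m=cv2.inRange(hsv,(0,180,90),(6,255,255))
for k in cv2.findContours(m,0,1)[0]:
    if cv2.contourArea(k)<60:continue
    (u,v),r=cv2.minEnclosingCircle(k);print(u,v,r,world(c,T,u,v,.054).round(4))
E
python3 -c "
import cv2,numpy as np
a=cv2.imread('pics/hscene.png');b=cv2.resize(cv2.imread('pics/w2.png'),(200,150));a[-150:,:200]=b;cv2.imwrite('pics/hh.png',a)"
```

```text
tcp [ 0.5705 -0.0747  0.1479] F [-0.1  0.4 -1.2]
top wedge n 237 [0.5642 0.0515] [0.0528 0.1029] 5.0
[[0.5329999923706055, 0.10000000149011612], [0.5419999957084656, -0.0020000000949949026], [0.5950000286102295, 0.003000000026077032], [0.5860000252723694, 0.10499999672174454]]
mid-line [[0.005, 0.568, 0.052], [0.015, 0.566, 0.049], [0.025, 0.566, 0.049], [0.035, 0.565, 0.049], [0.045, 0.565, 0.049], [0.055, 0.563, 0.052], [0.065, 0.563, 0.052], [0.075, 0.561, 0.049], [0.085, 0.561, 0.049], [0.095, 0.561, 0.049]]
pad [0.5633 0.0548 0.054 ] [0.5633 0.0547 0.0557]
scene wedge n 466 [0.5584 0.0574] [0.0712 0.1175] 2.9
[[0.5199999809265137, 0.11400000005960464], [0.5260000228881836, -0.003000000026077032], [0.597000002861023, 0.0010000000474974513], [0.5910000205039978, 0.11800000071525574]]
mid-line [[0.005, 0.561, 0.071], [0.015, 0.562, 0.068], [0.025, 0.561, 0.069], [0.035, 0.563, 0.063], [0.045, 0.576, 0.034], [0.055, 0.576, 0.03], [0.065, 0.575, 0.032], [0.075, 0.574, 0.032], [0.085, 0.572, 0.034], [0.095, 0.572, 0.035]]
pad [0.5631 0.0536 0.054 ] [0.5645 0.053  0.0554]
501.875 322.0 39.080345153808594 [ 0.7887 -0.165   0.054 ]
260.7410583496094 11.892857551574707 24.78143882751465 [0.5631 0.0529 0.054 ]
```

View pics/hh.png

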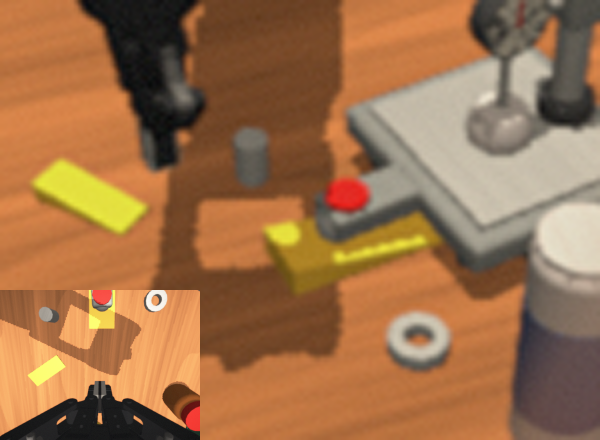

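The picture shows the wedge in place under the foot, at about (350,255), and the pad level at (347,195). I'll go above the pad, turning the hand so its camera keeps clear of the gauge column.

>>> play_rows(
  xyz=[
    [5,0,-5],
    [20,0,-5],
    [40,1,-5],
    [60,1,-5],
    [80,2,-5],
    [100,2,-5],
    [115,3,0],
    [125,3,10],
    [129,3,25],
    [129,3,28],
  ],
  rot=[
    [0,0,-0.16],
    [0,0,-0.33],
    [0,0,-0.5],
    [0,0,-0.67],
    [0,0,-0.84],
    [0,0,-1.01],
    [0,0,-1.18],
    [0,0,-1.35],
    [0,0,-1.49],
    [0,0,-1.49],
  ],
  grip=[0,0,0,0,0,0,0,0,0,0],
)

```text
time_s: 17.25
eef_pos: [0.5615, 0.055, 0.1173]
eef_rot: [-0.002, 0.001, 1.0, 0.0]
wrist_force: [0.1, 0.4, -0.4]
opening: 0.002
grasp_force: 0.0
```

>>> play_rows(
  xyz=[
    [0,0,10],
    [0,0,20],
    [0,0,28],
    [0,0,34],
    [0,0,38],
    [0,0,41],
    [0,0,43],
    [0,0,43],
    [0,0,43],
    [0,0,43],
  ],
  rot=[
    [0,0,0],
    [0,0,0],
    [0,0,0],
    [0,0,0],
    [0,0,0],
    [0,0,0],
    [0,0,0],
    [0,0,0],
    [0,0,0],
    [0,0,0],
  ],
  grip=[0,0,0,0,0,0,0,0,0,0],
)

```text
time_s: 18.5
eef_pos: [0.5631, 0.0545, 0.0765]
eef_rot: [0.0, 0.001, 1.0, -0.0]
wrist_force: [-0.6, -0.3, 0.4]
opening: 0.001
grasp_force: 0.0
```

>>> play_rows(
  xyz=[
    [0,0,1],
    [0,0,2],
    [0,0,3],
    [0,0,4],
    [0,0,5],
    [0,0,6],
    [0,0,6],
    [0,0,6],
    [0,0,6],
    [0,0,6],
  ],
  rot=[
    [0,0,0],
    [0,0,0],
    [0,0,0],
    [0,0,0],
    [0,0,0],
    [0,0,0],
    [0,0,0],
    [0,0,0],
    [0,0,0],
    [0,0,0],
  ],
  grip=[0,0,0,0,0,0,0,0,0,0],
)

```text
time_s: 19.75
eef_pos: [0.563, 0.0545, 0.0729]
eef_rot: [-0.0, 0.001, 1.0, -0.0]
wrist_force: [-10.5, 0.2, 24.0]
opening: 0.001
grasp_force: 11.6
```

>>> play_rows(
  xyz=[
    [0.5,0,0.5],
    [1,0,1],
    [1,0,1.5],
    [1,0,1.5],
    [1,0,1.5],
    [1,0,1.5],
    [1,0,1.5],
    [1,0,1.5],
    [1,0,1.5],
    [1,0,1.5],
  ],
  rot=[
    [0,0,0],
    [0,0,0],
    [0,0,0],
    [0,0,0],
    [0,0,0],
    [0,0,0],
    [0,0,0],
    [0,0,0],
    [0,0,0],
    [0,0,0],
  ],
  grip=[0,0,0,0,0,0,0,0,0,0],
)

```text
time_s: 21.0
eef_pos: [0.563, 0.0544, 0.0728]
eef_rot: [0.001, 0.001, 1.0, -0.0]
wrist_force: [-12.8, -0.1, 30.2]
opening: -0.0
grasp_force: 15.6
```

Pressing at 30 N moves the pad only 0.1 mm, so it holds firm. I'll let go straight up.

>>> play_rows(
  xyz=[
    [0,0,-2],
    [0,0,-6],
    [0,0,-15],
    [0,0,-30],
    [0,0,-50],
    [0,0,-75],
    [0,0,-100],
    [0,0,-120],
    [0,0,-130],
    [0,0,-130],
  ],
  rot=[
    [0,0,0],
    [0,0,0],
    [0,0,0],
    [0,0,0],
    [0,0,0],
    [0,0,0],
    [0,0,0],
    [0,0,0],
    [0,0,0],
    [0,0,0],
  ],
  grip=[0,0,0,0,0,0,0,0,0,0],
)

```text
time_s: 22.25
eef_pos: [0.5624, 0.0544, 0.1997]
eef_rot: [0.001, 0.001, 1.0, -0.0]
wrist_force: [-0.4, 0.3, -0.9]
opening: -0.0
grasp_force: 0.0
```

>>> play_rows(
  xyz=[
    [15,30,-10],
    [30,60,-20],
    [45,90,-20],
    [60,120,-20],
    [75,150,-20],
    [90,180,-20],
    [100,200,-20],
    [100,200,-20],
    [100,200,-20],
    [100,200,-20],
  ],
  rot=[
    [0,0,0],
    [0,0,0],
    [0,0,0],
    [0,0,0],
    [0,0,0],
    [0,0,0],
    [0,0,0],
    [0,0,0],
    [0,0,0],
    [0,0,0],
  ],
  grip=[0,0,0,0,0,0,0,0,0,0],
)

```text
time_s: 23.5
eef_pos: [0.4627, 0.2538, 0.2185]
eef_rot: [-0.0, 0.001, 1.0, -0.0]
wrist_force: [0.2, 0.0, -0.5]
opening: 0.004
grasp_force: 0.0
```

```bash
python3 m.py z
```

```text
tcp [0.4627 0.2538 0.2185] F [ 0.2  0.  -0.5]
top wedge n 253 [0.5637 0.051 ] [0.0537 0.1038] 4.9
[[0.5329999923706055, 0.10000000149011612], [0.5410000085830688, -0.003000000026077032], [0.5950000286102295, 0.0020000000949949026], [0.5860000252723694, 0.10499999672174454]]
mid-line [[-0.005, 0.557, 0.031], [0.005, 0.568, 0.052], [0.015, 0.568, 0.052], [0.025, 0.566, 0.049], [0.035, 0.565, 0.049], [0.045, 0.563, 0.052], [0.055, 0.563, 0.052], [0.065, 0.563, 0.052], [0.075, 0.561, 0.049], [0.085, 0.561, 0.049], [0.095, 0.561, 0.049]]
pad [0.5633 0.0548 0.054 ] [0.5633 0.0547 0.0543]
scene wedge n 464 [0.5578 0.0577] [0.07   0.1169] 3.0
[[0.5199999809265137, 0.11400000005960464], [0.5260000228881836, -0.003000000026077032], [0.5960000157356262, 0.0010000000474974513], [0.5899999737739563, 0.11800000071525574]]
mid-line [[0.005, 0.56, 0.07], [0.015, 0.561, 0.067], [0.025, 0.561, 0.068], [0.035, 0.561, 0.066], [0.045, 0.562, 0.062], [0.055, 0.576, 0.032], [0.065, 0.575, 0.032], [0.075, 0.574, 0.031], [0.085, 0.572, 0.034], [0.095, 0.572, 0.034]]
pad [0.5631 0.0536 0.054 ] [0.5637 0.0533 0.0546]
```

View pics/zscene.png

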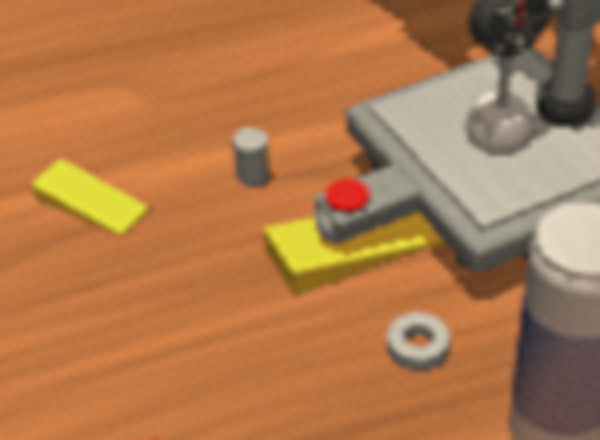

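The wedge is in place and the stand level. My retreat went towards the column side, with zero force felt. I'll raise the hand well clear, then hand in.

>>> play_rows(
  xyz=[
    [0,0,-10],
    [0,0,-25],
    [0,0,-40],
    [0,0,-55],
    [0,0,-70],
    [0,0,-80],
    [0,0,-80],
    [0,0,-80],
    [0,0,-80],
    [0,0,-80],
  ],
  rot=[
    [0,0,0],
    [0,0,0],
    [0,0,0],
    [0,0,0],
    [0,0,0],
    [0,0,0],
    [0,0,0],
    [0,0,0],
    [0,0,0],
    [0,0,0],
  ],
  grip=[0,0,0,0,0,0,0,0,0,0],
)

```text
time_s: 24.85
eef_pos: [0.4622, 0.2546, 0.2982]
eef_rot: [-0.0, 0.001, 1.0, -0.0]
wrist_force: [-0.3, 0.4, -0.0]
opening: 0.002
grasp_force: 0.0
```

```bash
python3 m.py y | grep -E "tcp|pad|wedge"; python3 -c "from bench import ctrl; print(ctrl.hand_in())"
```

```text
tcp [0.4622 0.2546 0.2982] F [-0.3  0.4 -0. ]
top wedge n 252 [0.5637 0.051 ] [0.0537 0.1038] 4.9
pad [0.5633 0.0548 0.054 ] [0.5634 0.0549 0.0509]
scene wedge n 460 [0.5578 0.0577] [0.07   0.1168] 3.0
pad [0.5631 0.0536 0.054 ] [0.5648 0.0528 0.0557]
the job is handed in; nothing more can be done
None
```

I pushed the yellow wedge under the short foot until it jammed at 26 N with the stand level, and a 30 N press on the red pad moved it only about 0.1 mm; I then let go with the wedge left in place and handed the job in at about 25 s, with no sign of anything else on the bench having moved.

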